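# Turn the seasoning tray the right way round in its holder

## Robot

A 7-joint arm with a two-finger parallel gripper is mounted at the origin on the work surface. World frame = base frame: x ahead of the robot, y to its left, z up, the work surface at z = 0. Lengths are in m, angles in degrees, forces in N, time in s.
With the tool pointing down it reaches from about 0.375 to 0.925 m from the base axis. Payload 3.1 kg.
Tool frame: the origin (TCP) lies at the centre of the arm's flange, where the gripper is bolted on; the fingertips stand 173 mm ahead of it and the grasp point (between the pads) lies 155 mm ahead of it (r.tips_ahead is the distance from the TCP to the fingertips, in m); z points along the fingers, y is the line along which they close (so a half turn about z gives the same grasp; the last joint's range is limited). The gripper opens to 85 mm and grips with 20 to 120 N. Pads are 22 mm wide; open, the fingers measure 114 mm over their backs; the gripper's body (76 mm by 85 mm) begins 54 mm behind the grasp point. The pads swing forward as they close: fully open they stand 13 mm farther back than shut.
Start: joints at [-81.635, 21.939, 2.515, 91.553, -1.026, 66.532, -2.859], TCP at [0.157, 0.631, 0.405] pointing down, gripper open.
Joint ranges: [-149.38, 149.38], [-23.57, 123.04], [-84.95, 90], [0, 143.3], [-89.99, 269.99], [3.08, 112.72], [-163.45, 163.45]. Speed limits (degrees/s): [159.86, 159.86, 180, 180, 180, 180, 180].

## Interface

Orientations are given as [roll, pitch, yaw] about the fixed x, y, z axes, in that order (R = Rz(yaw) Ry(pitch) Rx(roll)).
In Python, from cell import r gives the robot as it stands. Calls block until the motion is done:
- r.move_ptp(position, orientation): joint-space move of the TCP to a pose.
- r.move_straight(position, orientation=None, v=0.15): straight line of the TCP; orientation=None keeps the orientation; v is the mean speed in m/s.
- r.movej(angles): joint-space move.
- r.gripper_to(opening, effort=None): opening from 0.0 (shut) to 1.0 (fully open); effort is the grip in N (None keeps the last); returns when the fingers have stopped.
- r.sleep(seconds).
- r.solve_ik(position, orientation): joint angles nearest the present ones, or None.
- r.get_state(): the state.
- r.camera(name): name is "side" or "top" or "wrist"; returns a dict with "image" (384x512x3 uint8, red, green, blue), "depth" (384x512 float32, m along the optical axis (not along the pixel's ray), 0 where there is no reading), "mtx" (3x3 intrinsics, pixels), "distortion" ([k1, k2, p1, p2, k3] as OpenCV has them; the pictures are not rectified), "R" (3x3) and "t" (3): a world point X has camera coordinates R X + t; the wrist camera has in their place "hand_eye" (4x4, takes a point from camera to tool coordinates, whose origin is the TCP and whose axes are the flange's). Camera axes: x right, y down, z forward; pixel columns grow to the right and rows downward; lengths in m; the calibration is good to about 2 mm. A picture is of the moment at which its call begins: read the wrist's pose just before it.
A pose or a line that the arm cannot do raises r.Unreachable and nothing moves.
- r.hand_in(): hands the job in; it is judged then, once.
The state is a dict: "t": time; "q": joint angles; "joint_velocities": joint speeds; "tau": joint torques, N m; "position": TCP position; "tcp_rot": TCP orientation; "ft_force": force on the tool from outside, world axes, zero at the start; "moment": the same for the moment, N m; "gripper_width": opening from 0.0 (shut) to 1.0 (fully open); "gripper_force": force on a finger pad.
Only numpy, scipy, OpenCV 4.12 (cv2) and the standard library are available. Lean on these libraries where they do the work, as an engineer would, in place of code of your own. Each camera call takes 0.05 s, during which the arm holds its last target. There are 200 camera calls.

## Task

After washing, the long seasoning tray was put back into its aluminium holder the wrong way round. Lift it by its square wooden knob clear of the holder, turn it half a turn and set it back fully home, so that its one large undivided well lies at the end with the ladle rest. Leave the small square caddy, which also has a knob, as it is.

Things in the scene. Friction and masses are not known exactly. Their poses are not given: they have to be found in the camera images.
- tray_knob (a point): Square wooden post, 24 x 24 mm, on the centre axis of the long loose tray, sides parallel to the tray's; it rises from the rim (44 mm above the tray's underside) to 88 mm. Either pair of faces can be gripped from above. This point: on the axis, 66 mm above the underside, grip height. x runs along the tray's length towards its large undivided well, z up. Tray about 0.3 kg.
- tray_large (a point): Centre of the large well of the long tray, 39 mm from the post's axis along the tray's +x, 22 mm above the underside. The tray is a white plastic open box, 156 (x) x 100 (y) x 44 mm high; its +x half is this one undivided well, its -x half is split into two small wells. Axes as for the knob; x starts opposite to the holder's x.
- holder: Fixed aluminium holder; origin: centre of its underside. Floor 5 mm thick, inside 166 (x) x 110 (y) mm; walls upright to 27 mm, then flared outwards 9 mm a side up to the lip at 45 mm. At its +x end a steel ladle rest, a 60 mm wide shelf 44 mm high with prongs to 62 mm, reaches 145 mm from the origin. Turned right, the tray's x points along the holder's x, its underside on this floor.
- caddy_knob (a point): Same kind of knob on the look-alike to be left alone: a loose 92 x 92 mm square tray with four equal wells, in a smaller square aluminium holder without a ladle rest. The point is on its axis, 66 mm above its underside.
Things that resemble listed ones, but are neither listed nor needed, are in the scene too. Leave any yellow look-alike of the part that bears tray_knob alone.

How it is judged (in metres and radians):
On the way:
1. the long tray is lifted clear above the holder's lip (z of tray_knob in the frame of holder above 0.115 m), for 0.1 s.
At the end, for the whole second after the job is handed in: The long tray is down on the holder's floor (within 8 mm of height), upright within about 6 degrees, centred within 15 mm and lined up within about 10 degrees, with its large well at the ladle-rest end; the small caddy's tray is within 20 mm of where it was (z of tray_knob in the frame of holder below 0.079 m and horizontal distance between tray_knob and holder below 0.015 m and x of tray_large in the frame of holder above 0.025 m and angle between the x axis of tray_knob and the x axis of holder, either way round below 0.18 rad and angle between tray_knob's own z axis and vertical below 0.1 rad and distance of caddy_knob from where it was at the start of the episode below 0.02 m); the robot touches nothing.
It fails at once if the small caddy's tray is lifted out or knocked from its place (moved by more than 20 mm) (distance of caddy_knob from where it was at the start of the episode above 0.02 m).
It also fails if it takes over 38 s, if anything falls off the work surface, if the arm or the gripper's body presses on something with over 40 N, if the wrist force passes 120 N, or if a joint passes its speed limit or range.

## Working session

There is one attempt and no reset: what is moved stays moved. The work goes in short steps, each a Python script; the robot and the scene stay as the last script left them, time stands still between calls to the robot, and variables do not carry over. Pictures are saved under pics/ and viewed, at most 10 in all, crops included, and the job is handed in when it is done.

```bash
mkdir -p pics
cat > h.py <<'E'
import numpy as np, cv2
from cell import r
def snap(n):
    s=r.get_state(); c=r.camera(n); c['s']=s; return c
def save(im,f): cv2.imwrite('pics/'+f,im[:,:,::-1])
E
python3 - <<'E'
from h import *
import pickle
for n in('top','side'):
    c=snap(n); save(c['image'],n+'0.png'); pickle.dump(c,open(n+'0.pkl','wb'))
s=c['s'];print(s['t'],s['position'],s['tcp_rot'],s['gripper_width'])
E
```

```text
0.05 [0.15677087 0.63030898 0.4032771 ] [-1.79850298e+02  7.30575595e-03  1.66035464e+02] 1.0021695425853994
```

View pics/top0.png

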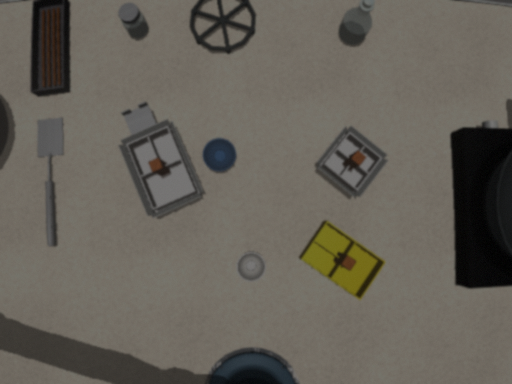

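View pics/side0.png

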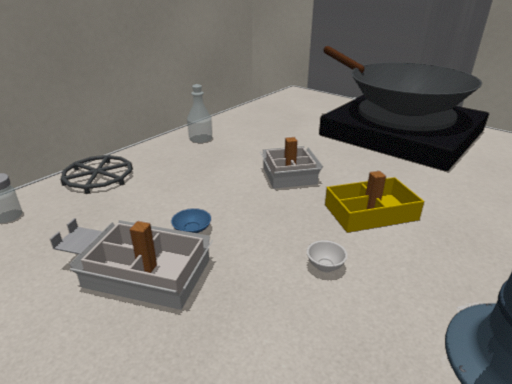

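The top view shows three orange knobs that could be taken for the target:
- (157,167): white long tray, in the holder with the ladle rest at (140,118). This is my choice.
- (358,158): square caddy, to be left alone.
- (346,262): yellow look-alike, to be left alone.

The side view agrees, with the long tray's knob at (143,245). Next I'll measure and take a close crop.

```bash
cat >> h.py <<'E'
def cloud(c):
    h,w=c['depth'].shape
    u,v=np.meshgrid(np.arange(w),np.arange(h))
    p=cv2.undistortPoints(np.stack([u,v],-1).reshape(-1,1,2).astype(float),c['mtx'],np.array(c['distortion'])).reshape(h,w,2)
    d=np.dstack([p,np.ones((h,w))])
    if 'R' in c: R,t=np.array(c['R']),np.array(c['t']); Rw=R.T; o=-R.T@t
    else:
        from scipy.spatial.transform import Rotation as Q
        T=np.eye(4);T[:3,:3]=Q.from_euler('xyz',c['s']['tcp_rot'],degrees=True).as_matrix();T[:3,3]=c['s']['position'];T=T@np.array(c['hand_eye']); Rw=T[:3,:3];o=T[:3,3]
    return (d*c['depth'][...,None])@Rw.T+o, d@Rw.T, o
def onplane(D,o,z): return o+D*((z-o[2])/D[...,2:])
def orange(im):
    h=cv2.cvtColor(im,cv2.COLOR_RGB2HSV); return ((h[...,0]<14)&(h[...,1]>130)&(h[...,2]>50)).astype(np.uint8)
E
python3 - <<'E'
from h import *
import pickle
for n in('top','side'):
    c=pickle.load(open(n+'0.pkl','rb')); P,D,o=cloud(c); print(n,o, 'depth valid',(c['depth']>0).mean())
    k,l,st,ce=cv2.connectedComponentsWithStats(orange(c['image']))
    for i in range(1,k):
        if st[i,4]<30: continue
        m=(l==i)&(c['depth']>0); Z=P[m]; top=Z[Z[:,2]>Z[:,2].max()-.012]
        print(ce[i].round(),st[i],'zmax',np.percentile(Z[:,2],[5,50,95]).round(3),'topmean',top.mean(0).round(4),len(top),top.min(0).round(3),top.max(0).round(3))
    if n=='top':
        H=P[...,2]; b=((H>.015)&(H<.13)).astype(np.uint8); b[:, :90]=0
        cs,_=cv2.findContours(b,0,2)
        for q in cs:
            if cv2.contourArea(q)<1500: continue
            m=np.zeros_like(b);cv2.drawContours(m,[q],-1,1,-1)
            print('blob',cv2.minAreaRect(q), cv2.minAreaRect((P[(m>0)&(b>0)][:,:2]*1000).astype(np.float32)))
        y=P[225:235,60:110]; print('table z',np.median(y[...,2]))
        save(cv2.resize(c['image'][90:230,90:230],(560,560),interpolation=2),'crop1.png')
E
```

```text
top [0.39960583 0.00437547 0.88547496] depth valid 0.9959309895833334
[48. 53.] [48 38  1 31 31] zmax [0.009 0.013 0.015] topmean [0.7916 0.4943 0.0127] 31 [0.752 0.489 0.008] [0.832 0.5   0.016]
[54. 64.] [53 46  2 37 41] zmax [0.01  0.012 0.014] topmean [0.7637 0.4769 0.0123] 41 [0.717 0.471 0.009] [0.808 0.483 0.015]
[58. 70.] [58 55  2 29 36] zmax [0.01  0.013 0.015] topmean [0.7474 0.4627 0.0126] 36 [0.713 0.458 0.009] [0.784 0.467 0.016]
[357. 158.] [352 152  12  12  97] zmax [0.09  0.092 0.095] topmean [ 0.521  -0.2167  0.0924] 97 [ 0.51  -0.229  0.084] [ 0.533 -0.205  0.096]
[156. 165.] [150 159  12  12  97] zmax [0.09  0.092 0.094] topmean [0.506  0.1964 0.0922] 97 [0.495 0.186 0.089] [0.518 0.208 0.096]
[348. 262.] [342 257  12  11  75] zmax [0.085 0.087 0.089] topmean [ 0.308  -0.1942  0.0871] 75 [ 0.298 -0.205  0.083] [ 0.318 -0.182  0.09 ]
blob ((342.156494140625, 259.5450744628906), (74.62728881835938, 47.27939987182617), 34.508522033691406) ((307.22113037109375, -195.79457092285156), (158.12200927734375, 101.47586822509766), 55.04474639892578)
blob ((352.5853576660156,
[... 774 characters left out ...]
68489584
[344.  58.] [325  46  39  24 175] zmax [0.166 0.185 0.205] topmean [ 0.6758 -0.6344  0.203 ] 37 [ 0.656 -0.639  0.198] [ 0.694 -0.629  0.21 ]
[291. 149.] [285 140  12  20  97] zmax [0.051 0.07  0.089] topmean [ 0.5151 -0.2125  0.0853] 29 [ 0.506 -0.221  0.08 ] [ 0.53  -0.205  0.092]
[374. 190.] [366 176  19  32 208] zmax [0.024 0.056 0.083] topmean [ 0.302  -0.1877  0.0809] 41 [ 0.292 -0.198  0.075] [ 0.317 -0.181  0.087]
[146. 249.] [134 225  22  47 305] zmax [0.016 0.053 0.087] topmean [0.4944 0.1978 0.0853] 37 [0.491 0.186 0.08 ] [0.499 0.207 0.091]
[134. 235.] [131 230   8  14  41] zmax [0.067 0.084 0.091] topmean [0.5045 0.2097 0.0867] 27 [0.498 0.207 0.079] [0.509 0.213 0.091]
```

View pics/crop1.png

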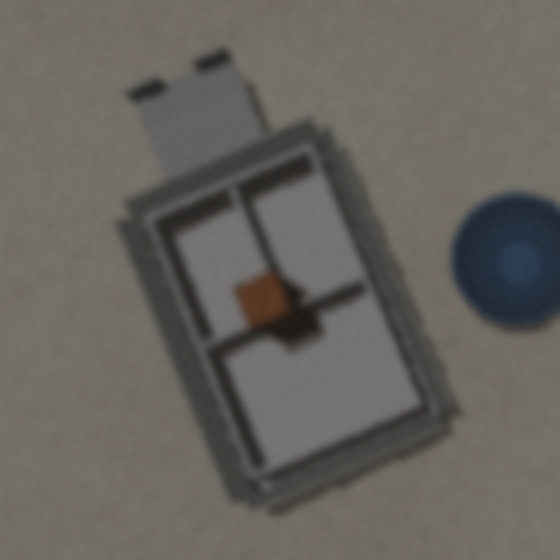

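The crop confirms it: the ladle rest is at the upper left, the tray's two small wells lie towards it, and the large well is at the far end. The blob is 239 x 132 mm, which fits the holder plus its rest. That gives holder yaw of about 24.7° and an origin near (0.506, 0.200). I'll check both grasp yaws and then look with the wrist camera.

Run:
```python
from h import *
import pickle
ok=[]
for y in (24.7,114.7,-155.3,-65.3):
    for Y in (y,):
        q=r.solve_ik([.506,.198,.38],[180,0,Y]); print(Y,None if q is None else np.round(q,1))
for Y in (-65.3,114.7,24.7,-155.3):
    q=r.solve_ik([.506,.198,.38],[180,0,Y])
    if q is not None and min(abs(q[6]+180),abs(q[6]-180))<155 and Y in(-65.3,114.7): break
print('use',Y)
r.move_ptp([.506,.198,.38],[180,0,Y])
c=snap('wrist'); print(c['s']['t'],c['s']['position'],c['s']['tcp_rot'],c['s']['q']); save(c['image'],'w1.png'); pickle.dump(c,open('w1.pkl','wb'))
```

```text
24.7 [-59.5  13.7  38.7 109.3  -9.8  60.3 -82.1]
114.7 [-52.9  12.8  30.9 109.   -7.5  60.2   5.8]
-155.3 [-43.5  12.1  20.  108.6  -4.7  60.1  93.2]
-65.3 [ -86.5   33.2   79.7  110.1  -35.6   67.7 -148.8]
use -65.3
2.275 [0.50587328 0.19893453 0.37974139] [ 1.79975909e+02  2.69684912e-02 -6.51826295e+01] [ -86.49966593   33.24228338   79.61714315  110.0317735   -35.6558564
   67.7438315  -148.81835326]
```

View pics/w1.png

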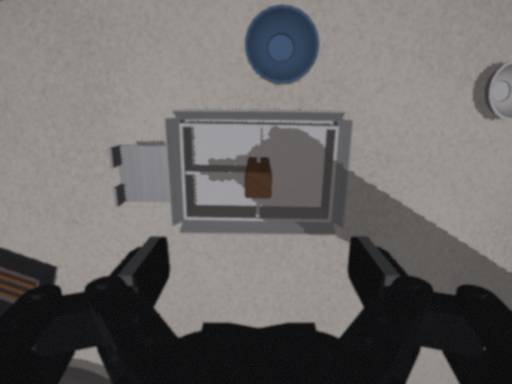

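The wrist view shows the knob at (258,178), the ladle rest on the left at (145,172), and the fingers closing along the tray's length. Now I'll refine the knob and holder positions from this view.

Run:
```python
from h import *
import pickle
c=pickle.load(open('w1.pkl','rb')); P,D,o=cloud(c); print('cam',o)
def rect(X): return cv2.minAreaRect((X[:,:2]*1000).astype(np.float32))
R=np.s_[95:245,105:365]
z=P[R][...,2]; b=((z>.084)&(z<.105)); X=P[R][b]; print('knob top',len(X),X.mean(0),rect(X))
m=((z>.02)&(z<.11)).astype(np.uint8); m=cv2.morphologyEx(m,cv2.MORPH_OPEN,np.ones((3,3)))
X=P[R][m>0]; print('all',rect(X))
# ladle rest cut off: keep columns >162
X=P[R][m>0]; u=np.array([np.cos(np.radians(24.7)),np.sin(np.radians(24.7))]); a=(X[:,:2]-[.506,.2])@u
L=X[(a<.09)&(X[:,2]>.038)&(X[:,2]<.055)]; print('lip',rect(L))
for lo,hi in((.06,.075),(.1,.14)):
  print(lo, a[(a>lo)&(a<hi)].size)
print('a range',np.percentile(a,[.2,99.8]),a.min(),a.max())
print('table',np.median(P[60:90,100:200,2]))
for Y in(-65.3,):
  for zz in(.226,.23): print(np.round(r.solve_ik([.506,.198,zz],[180,0,Y]),1))
```

```text
cam [0.53420587 0.13715175 0.34864311]
knob top 746 [0.50695006 0.19663451 0.09212892] ((506.3943176269531, 197.693359375), (23.040523529052734, 24.145418167114258), 24.320343017578125)
all ((529.0415649414062, 210.2608184814453), (239.68006896972656, 132.5504150390625), 24.615802764892578)
lip ((504.0249328613281, 198.79896545410156), (184.64532470703125, 132.5504150390625), 24.61580467224121)
0.06 1002
0.1 2111
a range [-0.09375895  0.14405941] -0.094681377233501 0.14509448831316682
table -0.00020340541384702981
[ -74.6   41.5   62.5  115.6  -47.3   53.1 -141.8]
[ -75.    41.3   63.   115.6  -46.9   53.5 -142. ]
```

Run:
```python
from h import *
K=[.5065,.1973]; O=[180,0,-65.5]
r.move_ptp([*K,.30],O)
r.move_straight([*K,.229],v=.1)
r.gripper_to(0.0,effort=60); s=r.get_state(); print(s['t'],s['gripper_width'],s['gripper_force'],s['ft_force'],s['position'])
r.move_straight([*K,.335],v=.1)
s=r.get_state(); print(s['t'],s['gripper_width'],s['gripper_force'],s['ft_force'],s['position'])
q=np.array(s['q']); print(q.round(1)); q[6]+=180; r.movej(list(q))
s=r.get_state(); print(s['t'],s['position'],s['tcp_rot'],s['moment'])
c=snap('wrist'); save(c['image'],'w2.png')
import pickle; pickle.dump(c,open('w2.pkl','wb'))
P,D,o=cloud(c); R=np.s_[:300,60:450]; z=P[R][...,2]; m=(z>.12)&(z<.19)&((np.linalg.norm(P[R][...,:2]-[.5065,.1985],axis=-1))<.13)
X=P[R][m]; print(np.percentile(X[:,2],[5,50,95]),cv2.minAreaRect((X[:,:2]*1000).astype(np.float32)))
```

```text
4.1833 0.2713508390859562 59.62618052959442 [ 0.64526242 -0.48939903  1.53880616] [0.50688745 0.19742325 0.22935272]
5.3917 0.27649061275071807 59.07244026660919 [-0.07723197 -0.42522402 -2.72016077] [0.5060631  0.1973152  0.33425534]
[ -83.    35.3   74.7  112.3  -38.5   63.3 -147.2]
8.0417 [0.50606378 0.19731078 0.33423447] [-1.79908598e+02 -2.37363852e-03  1.14491810e+02] [-0.02605028 -0.01523346 -0.00052818]
[0.12356686 0.14876719 0.18289406] ((503.37127685546875, 202.68246459960938), (157.41770935058594, 85.37770080566406), 24.440364837646484)
```

View pics/w2.png

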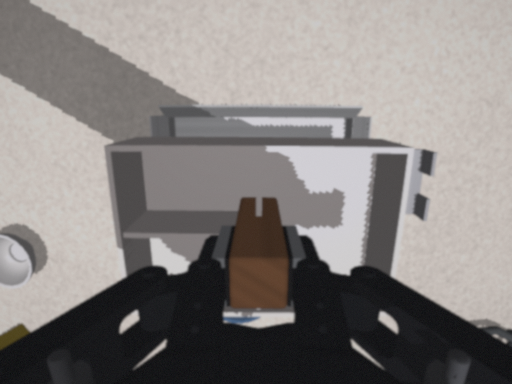

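The tray is held level (157 mm long, yaw 24.4°) with its large well to the right, at the ladle-rest prongs (425,180). I'll centre it on the holder and lower it.

Run:
```python
from h import *
T=[.5058,.2005]; O=[180,0,114.6]
r.move_straight([*T,.3342],O,v=.05)
for z in(.27,.245,.236,.2325,.2305,.2295):
    r.move_straight([*T,z],O,v=.1 if z>.26 else .04); s=r.get_state(); f=s['ft_force']
    print(z,round(s['t'],2),s['position'].round(4),f.round(2),s['q'][6].round(1))
    if abs(f[2]+2.7)>8: break
```

```text
0.27 9.13 [0.5062 0.2004 0.2704] [ 1.04  0.49 -4.46] 35.9
0.245 9.91 [0.5059 0.2004 0.245 ] [ 0.47 -0.14 -3.84] 37.3
0.236 10.28 [0.5056 0.2005 0.2356] [ 0.6   0.35 -3.21] 37.8
0.2325 10.53 [0.5057 0.2005 0.2323] [-0.64 -0.46 -3.15] 38.0
0.2305 10.78 [0.5057 0.2005 0.2304] [-1.   -0.6  -2.91] 38.1
0.2295 11.03 [0.5058 0.2005 0.2295] [-0.41  0.14 -3.16] 38.2
```

Run:
```python
from h import *
T=[.5058,.2005]; O=[180,0,114.6]
r.move_straight([*T,.2286],O,v=.03); s=r.get_state(); print(s['ft_force'],s['position'])
r.gripper_to(0.7); r.move_straight([*T,.30],v=.1); r.move_straight([*T,.38],v=.2)
c=snap('wrist'); save(c['image'],'w3.png'); P,D,o=cloud(c); print(c['s']['t'],c['s']['gripper_width'],c['s']['ft_force'])
def rect(X): return cv2.minAreaRect((X[:,:2]*1000).astype(np.float32))
d=np.linalg.norm(P[...,:2]-T,axis=-1); z=P[...,2]
X=P[(d<.025)&(z>.084)&(z<.11)]; print('knob',X.mean(0),np.percentile(X[:,2],95),rect(X))
m=((z>.02)&(z<.11)&(d<.17)).astype(np.uint8); m=cv2.morphologyEx(m,cv2.MORPH_OPEN,np.ones((3,3)))
print('all',rect(P[m>0]))
```

```text
[-3.32581245 -0.91169783  5.27747175] [0.50594372 0.20041793 0.22934416]
13.1417 0.6987685662154721 [ 0.30062333 -0.35468281 -0.60643408]
knob [0.50614995 0.19956863 0.09240331] 0.09387151501065727 ((506.6385803222656, 198.86199951171875), (23.814613342285156, 23.6859188079834), 24.421659469604492)
all ((549.9063110351562, 164.18356323242188), (240.20144653320312, 233.07383728027344), 24.542804718017578)
```

View pics/w3.png

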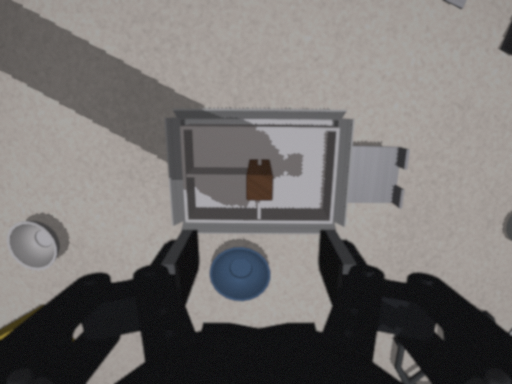

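The tray is seated: knob top at 0.093 m, centred within about 1 mm, yaw 24.4°. Its large well is on the right at the ladle rest (375,175) and the divided end is on the left. The gripper is clear, so I'm handing in.

```bash
python3 -c "
from cell import r
print(r.hand_in())"
```

```text
the job is handed in; nothing more can be done
None
```

The long tray was lifted clear, turned half a turn and set back on the holder's floor with its large well at the ladle-rest end; the caddy was not touched, and the job was handed in at about 13 s with no verdict returned.

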